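# Find the loose-capped sample bottles and set them aside for rework

### The job

Two of the five sample bottles in the rack were not closed properly: find them by twisting the caps about 30 degrees with a gentle grip, leave a cap that turns in its turned position, and set those two bottles upright in the steel rework tray. Leave the three tightly closed bottles standing in the rack, and do not shift or tip the measuring cylinder, the jar in the tray, the wash bottle or the tip box.

Things in the scene. Friction and masses are not known exactly. Their poses are not given: they have to be found in the camera images.
- rack: Grey plastic bottle rack, a fixed block 180 x 264 x 36 mm (x, y, z) with six square pockets, 56 mm wide and 30 mm deep, in 2 rows along its y: pocket centres at x = -42 or +42 mm and y = -84, 0 or +84 mm. Origin: centre of its underside, on the bench; the pocket floors lie 6 mm above it. Five pockets hold bottles and one holds the measuring cylinder, in any arrangement.
- tray: The rework tray: plain fixed steel tray, open on top, 170 x 240 x 30 mm (x, y, z) outside, walls and floor 5 mm thick. Origin: centre of its underside, on the bench. A small amber jar already stands somewhere in it.
- bottle_1_mid (a point): Tall white plastic sample bottle with a square body 52 x 52 mm, 100 mm high, and a sloping shoulder 8 mm high under a round blue screw cap; 140 mm high over all, 0.1 to 0.3 kg. The point is on its axis, half-way up (70 mm above its foot); z is up along the axis, x and y square to its faces. It stands in a rack pocket with 2 mm of play on each side, so that it can turn only some 4 degrees there. It may be lifted by its cap, tight or loose (the thread holds), or by its body.
- cap_1_mid (a point): Centre of the round cap of bottle 1 (40 mm across, 30 mm high, so its top is 15 mm above this point); a white line on its top runs from the centre along its x.
- cap_1 (a joint): Turn of the cap on bottle 1 in rad, counter-clockwise from above positive, starting near 0 (within 0.08) whether tight or loose, with stops at -1.2 and 1.2. A loose cap turns on its bottle at 0.04 N m and stays where it is left; a tight one does not turn: the bottle takes up its play in the pocket and then the fingers slip on the cap. A light grip (about 10 N) is enough for the twist and 20 N for lifting; over 45 N would be too rough.
- bottle_2_mid (a point): Short white plastic sample bottle with a square body 52 x 52 mm, 58 mm high, and a sloping shoulder 8 mm high under a round blue screw cap; 98 mm high over all, 0.1 to 0.3 kg. The point is on its axis, half-way up (49 mm above its foot); z is up along the axis, x and y square to its faces. It stands in a rack pocket with 2 mm of play on each side, so that it can turn only some 4 degrees there. It may be lifted by its cap, tight or loose (the thread holds), or by its body.
- cap_2_mid (a point): Centre of the round cap of bottle 2 (40 mm across, 30 mm high, so its top is 15 mm above this point); a white line on its top runs from the centre along its x.
- cap_2 (a joint): Turn of the cap on bottle 2 in rad, counter-clockwise from above positive, starting near 0 (within 0.08) whether tight or loose, with stops at -1.2 and 1.2. A loose cap turns on its bottle at 0.04 N m and stays where it is left; a tight one does not turn: the bottle takes up its play in the pocket and then the fingers slip on the cap. A light grip (about 10 N) is enough for the twist and 20 N for lifting; over 45 N would be too rough.
- bottle_3_mid (a point): Tall white plastic sample bottle with a square body 52 x 52 mm, 100 mm high, and a sloping shoulder 8 mm high under a round blue screw cap; 140 mm high over all, 0.1 to 0.3 kg. The point is on its axis, half-way up (70 mm above its foot); z is up along the axis, x and y square to its faces. It stands in a rack pocket with 2 mm of play on each side, so that it can turn only some 4 degrees there. It may be lifted by its cap, tight or loose (the thread holds), or by its body.
- cap_3_mid (a point): Centre of the round cap of bottle 3 (40 mm across, 30 mm high, so its top is 15 mm above this point); a white line on its top runs from the centre along its x.
- cap_3 (a joint): Turn of the cap on bottle 3 in rad, counter-clockwise from above positive, starting near 0 (within 0.08) whether tight or loose, with stops at -1.2 and 1.2. A loose cap turns on its bottle at 0.04 N m and stays where it is left; a tight one does not turn: the bottle takes up its play in the pocket and then the fingers slip on the cap. A light grip (about 10 N) is enough for the twist and 20 N for lifting; over 45 N would be too rough.
- bottle_4_mid (a point): Short white plastic sample bottle with a square body 52 x 52 mm, 58 mm high, and a sloping shoulder 8 mm high under a round blue screw cap; 98 mm high over all, 0.1 to 0.3 kg. The point is on its axis, half-way up (49 mm above its foot); z is up along the axis, x and y square to its faces. It stands in a rack pocket with 2 mm of play on each side, so that it can turn only some 4 degrees there. It may be lifted by its cap, tight or loose (the thread holds), or by its body.
- cap_4_mid (a point): Centre of the round cap of bottle 4 (40 mm across, 30 mm high, so its top is 15 mm above this point); a white line on its top runs from the centre along its x.
- cap_4 (a joint): Turn of the cap on bottle 4 in rad, counter-clockwise from above positive, starting near 0 (within 0.08) whether tight or loose, with stops at -1.2 and 1.2. A loose cap turns on its bottle at 0.04 N m and stays where it is left; a tight one does not turn: the bottle takes up its play in the pocket and then the fingers slip on the cap. A light grip (about 10 N) is enough for the twist and 20 N for lifting; over 45 N would be too rough.
- bottle_5_mid (a point): Tall white plastic sample bottle with a square body 52 x 52 mm, 100 mm high, and a sloping shoulder 8 mm high under a round blue screw cap; 140 mm high over all, 0.1 to 0.3 kg. The point is on its axis, half-way up (70 mm above its foot); z is up along the axis, x and y square to its faces. It stands in a rack pocket with 2 mm of play on each side, so that it can turn only some 4 degrees there. It may be lifted by its cap, tight or loose (the thread holds), or by its body.
- cap_5_mid (a point): Centre of the round cap of bottle 5 (40 mm across, 30 mm high, so its top is 15 mm above this point); a white line on its top runs from the centre along its x.
- cap_5 (a joint): Turn of the cap on bottle 5 in rad, counter-clockwise from above positive, starting near 0 (within 0.08) whether tight or loose, with stops at -1.2 and 1.2. A loose cap turns on its bottle at 0.04 N m and stays where it is left; a tight one does not turn: the bottle takes up its play in the pocket and then the fingers slip on the cap. A light grip (about 10 N) is enough for the twist and 20 N for lifting; over 45 N would be too rough.
- cylinder_mid (a point): Bystander: glass measuring cylinder, 32 mm across (38 mm at the rim) and 240 mm tall on a square foot 52 x 52 x 36 mm, standing in a rack pocket. The point is on its axis, 120 mm above its foot.
- jar_mid (a point): Bystander: closed amber glass jar, 54 mm across, 55 mm tall, standing in the rework tray. The point is on its axis half-way up.
- wash_bottle_mid (a point): Bystander: white wash bottle, 68 mm across, 188 mm tall, whose bent spout reaches 63 mm from its axis along its x. The point is on its axis, 90 mm above the bench.
- tip_box_mid (a point): Bystander: box of pipette tips, 85 x 120 x 80 mm (x, y, z). The point is at its centre, 40 mm above the bench.
Mind the look-alikes: they are no part of the job. What is shaped like the part that bears bottle_3_mid but orange or purple is not meant. What is shaped like the part that bears bottle_1_mid but green is not meant.

How it is judged:
By the outcome, as a careful person would: the job done as asked, in the order asked, and still so for the second after the job is handed in, with the robot touching nothing.
It also fails if it takes over 72 s, if anything falls off the work surface, if the arm or the gripper's body presses on something with over 40 N, if the wrist force passes 120 N, or if a joint passes its speed limit or range.

### The arm

A 6-joint arm with a two-finger parallel gripper is mounted at the origin on the work surface. World frame = base frame: x ahead of the robot, y to its left, z up, the work surface at z = 0. Lengths are in mm, angles in degrees, forces in N, time in s.
With the tool pointing down it reaches from about 250 to 775 mm from the base axis. Payload 4 kg.
Tool frame: the origin (TCP) lies on the centre line of the jaws, within the pads' length; the fingertips stand env.tips_ahead ahead of it and the grasp point (between the pads) lies 11 mm behind it (env.tips_ahead is the distance from the TCP to the fingertips, in mm); z points along the fingers, y is the line along which they close (so a half turn about z gives the same grasp; the last joint's range is limited). The gripper opens to 85 mm and grips with 20 to 120 N. Pads are 22 mm wide; open, the fingers measure 114 mm over their backs; the gripper's body (76 mm by 85 mm) begins 54 mm behind the grasp point. The pads swing forward as they close: fully open they stand 13 mm farther back than shut.
Start: joints at [66.858, 4.996, 78.535, -0, 96.463, -5.907], TCP at [162.965, 525.318, 239.341] pointing down, gripper open.
Joint ranges: [-177.83, 177.83], [-43.37, 116.18], [15.69, 146.23], [-61.86, 241.86], [9.47, 152.12], [-147.06, 147.06]. Speed limits (degrees/s): [159.86, 159.86, 180, 180, 180, 180].

### API

Orientations are given as a 3x3 rotation matrix whose columns are the frame's x, y, z axes.
In Python, from station import env gives the robot as it stands.
- The arm moves only by the tool step_arm, never from a script. Its argument "commands" is a list of rows, each an object of numbers: "rx", "ry", "rz": the turn, a rotation vector about the tool's x, y, z in units of 5 degrees (1.0 is 5 degrees); "x", "y", "z": the shift along the tool's x, y, z in m; "grip": the finger opening in m, from 0 to 0.0854. A call has 1 to 10 rows; each row shifts and turns the commanded pose from where the row before left it, along the tool's axes as they then stand; what a row does not reach is not made up. A row lasts 1/10 s, in which the tool goes at most 50 mm and 8.59 degrees, less where a joint would pass 70% of its speed; a pose out of reach is approached as far as the arm can. A call is refused whole if a number of a shift passes 0.05 or a number of a turn 1, either way. A call with a gripper value outside its range is refused whole. The fingers move at their own pace and stop on an object; the grip force is fixed at half the most. Time passes only in rows, so rows that do not move let the fingers close. It gives the time, the measured TCP pose, the force, the opening and the grip force at its end, in the units of the state.
- env.state(): the state, without advancing time (a new reading comes with each control period).
- env.read_camera(name): name is "scene" or "top"; returns (picture, depth): 420x560x3 uint8, red, green, blue; 420x560 float32, mm along the optical axis (not along the pixel's ray), 0 where there is no reading.
- env.camera_params(name): a dict with "fx", "fy", "cx", "cy" (pixels), "k1" (the pictures are not rectified: a ray, as slopes to the right and down, at radius r is drawn at 1 + k1 r^2 times it, then the intrinsics apply), "world_from_camera" (4x4, takes a point from camera to world coordinates). Camera axes: x right, y down, z forward; pixel columns grow to the right and rows downward; lengths in mm; the calibration is good to about 2 mm. A picture is of the moment at which its call begins. camera_params takes no time and is no camera call.
- env.sign_off(): hands the job in; it is judged then, once.
The state is a dict: "time": time; "joint_pos": joint angles; "qvel": joint speeds; "joint_torque": joint torques, N m; "tcp_pos": TCP position; "ee_rot": TCP orientation; "contact_force": force on the tool from outside, world axes, zero at the start; "moment": the same for the moment, N m; "gripper_width": opening from 0.0 (shut) to 1.0 (fully open); "gripper_force": force on a finger pad.
Only numpy, scipy, OpenCV 4.12 (cv2) and the standard library are available. Lean on these libraries where they do the work, as an engineer would, in place of code of your own. Each camera call takes 0.05 s, during which the arm holds its last target. There are 200 camera calls.

## Working session

There is one attempt and no reset: what is moved stays moved. The work goes in short steps, Python scripts to look and compute and a tool call to move; the robot and the scene stay as the last step left them, time stands still between calls to the robot, and variables do not carry over. Pictures are saved under pics/ and viewed, at most 10 in all, crops included, and the job is handed in when it is done.

Besides the shell and the picture viewer there is one more tool, called after "Call:" as a command line: name --argument value ..., lists and objects as JSON in quotes. step_arm: Moves the arm, as the interface text tells. Its arguments: {"type":"object","properties":{"commands":{"type":"array"}},"required":["commands"]}

```bash
mkdir -p pics; ls
cat > h.py <<'E'
from station import env
import numpy as np, cv2
def shot(cam,name):
    im,d=env.read_camera(cam)
    cv2.imwrite(f'pics/{name}.png',im[:,:,::-1]); np.savez(f'pics/{name}.npz',im=im,d=d)
    return im,d
def cloud(cam,d):
    p=env.camera_params(cam); h,w=d.shape
    u,v=np.meshgrid(np.arange(w),np.arange(h))
    K=np.array([[p['fx'],0,p['cx']],[0,p['fy'],p['cy']],[0,0,1]])
    pts=np.stack([u,v],-1).reshape(-1,1,2).astype(np.float64)
    s=cv2.undistortPoints(pts,K,np.array([p['k1'],0,0,0.])).reshape(h,w,2)
    c=np.concatenate([s*d[...,None],d[...,None]],-1)
    T=np.array(p['world_from_camera'])
    return c@T[:3,:3].T+T[:3,3]
E
python3 - <<'E'
from h import *
for c in('top','scene'):
    shot(c,c+'0'); print(env.camera_params(c))
print(env.state(), env.tips_ahead)
E
```

```text
pics
{'fx': 391.00642592281326, 'fy': 391.00642592281326, 'cx': 285.4997303588303, 'cy': 215.29825852230766, 'k1': -0.087538084597648, 'world_from_camera': array([[ 1.37744988e-02, -9.95972330e-01,  8.85967326e-02,
         4.85011149e+02],
       [-9.99805513e-01, -1.24682817e-02,  1.52799799e-02,
         4.00052379e+01],
       [-1.41137881e-02, -8.87899758e-02, -9.95950371e-01,
         8.36025258e+02],
       [ 0.00000000e+00,  0.00000000e+00,  0.00000000e+00,
         1.00000000e+00]])}
{'fx': 410.96720451899444, 'fy': 410.96720451899444, 'cx': 276.17122080038786, 'cy': 205.06802976993086, 'k1': -0.06300823095311472, 'world_from_camera': array([[ 7.14109966e-01,  4.38216132e-01, -5.45906199e-01,
         1.10589514e+03],
       [ 6.99987561e-01, -4.38060832e-01,  5.64021384e-01,
        -5.27864885e+02],
       [ 8.02314521e-03, -7.84900840e-01, -6.19569448e-01,
         7.53764304e+02],
       [ 0.00000000e+00,  0.00000000e+00,  0.00000000e+00,
         1.00000000e+00]])}
{'time': 0.1, 'joint_pos': array([ 6.68581199e+01,  5.03712324e+00,  7.86170711e+01,  6.00783790e-04,
        9.64653713e+01, -5.90781309e+00]), 'qvel': array([-0.04134112, -0.00911246, -0.32983184, -0.00067308, -0.02308823,
        0.02497568]), 'joint_torque': array([ 1.76423870e-03, -3.53014112e+01, -3.14219964e+01, -2.02085707e-04,
        7.96477165e-03, -1.52125403e-05]), 'tcp_pos': array([162.78184618, 524.8903606 , 238.22600639]), 'ee_rot': array([[-9.55102624e-01,  2.96274011e-01, -8.29717341e-04],
       [ 2.96275087e-01,  9.55100731e-01, -1.91480108e-03],
       [ 2.25157842e-04, -2.07465612e-03, -9.99997823e-01]]), 'contact_force': array([ 0.48780813, -0.28665259,  0.31883459]), 'moment': array([-0.0050927 , -0.03148767, -0.0576125 ]), 'gripper_force': 0.0, 'gripper_width': 0.9965111085764439} 8.0
```

View pics/top0.png

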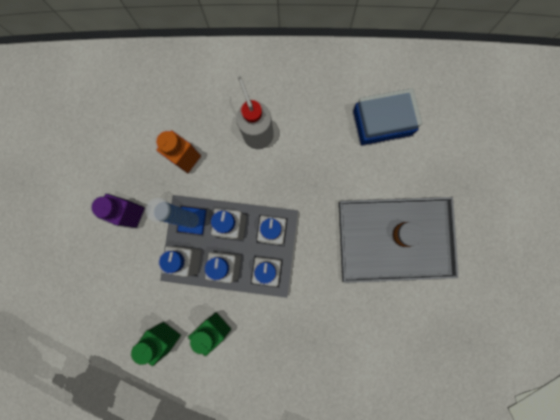

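View pics/scene0.png

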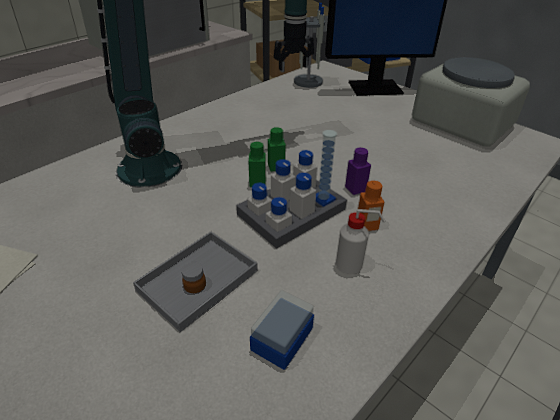

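The top view shows the rack around (230,245). White bottles with blue caps stand at (223,222), (271,229), (171,262), (217,268) and (265,272), and the cylinder at (190,220). The tray is at (397,240), with the jar at about (402,235). The orange (172,143), purple (110,208) and two green (155,345; 210,335) bottles are look-alikes outside the rack, so I'll leave them alone.

```bash
cat > m.py <<'E'
from h import *
def caps(name):
    z=np.load(f'pics/{name}.npz'); im,d=z['im'],z['d']; P=cloud('top',d)
    hsv=cv2.cvtColor(im,cv2.COLOR_RGB2HSV); out=[]
    blue=((hsv[...,0]>105)&(hsv[...,0]<125)&(hsv[...,1]>170)&(hsv[...,2]>80))
    x=P[...,0]
    m=(blue&(P[...,2]>60)&(d>0)).astype(np.uint8)
    m=cv2.morphologyEx(m,cv2.MORPH_CLOSE,np.ones((3,3)))
    n,l,s,c=cv2.connectedComponentsWithStats(m)
    for i in range(1,n):
        if s[i,4]<100: continue
        q=P[(l==i)]; zt=np.percentile(q[:,2],90); t=(l==i)&(abs(P[...,2]-zt)<7)
        (cx,cy),r=cv2.minEnclosingCircle(P[t][:,:2].astype(np.float32))
        # white line: bright low-saturation pixels in top disc
        w=(hsv[...,1]<150)&(np.hypot(P[...,0]-cx,P[...,1]-cy)<18)&(abs(P[...,2]-zt)<9)
        wt=P[w][:,:2]-[cx,cy]; wm=wt.mean(0) if len(wt) else (0,0)
        out.append((c[i],s[i,4],cx,cy,r,zt,len(wt),np.degrees(np.arctan2(wm[1],wm[0])) ))
    return out,im,d,P
if __name__=='__main__':
    import sys
    for o in caps(sys.argv[1])[0]: print(np.round(np.hstack(o),1))
E
python3 m.py top0
python3 - <<'E'
from m import *
_,im,d,P=caps('top0')
def hull(m,nm):
    m=cv2.morphologyEx(m.astype(np.uint8),cv2.MORPH_OPEN,np.ones((3,3)))
    n,l,s,c=cv2.connectedComponentsWithStats(m)
    for i in range(1,n):
        if s[i,4]>60:
            q=P[l==i]; print(nm,s[i,4],c[i].round(),cv2.minAreaRect(q[:,:2].astype(np.float32)),'z',np.percentile(q[:,2],[5,50,95]).round(1))
u,v=np.meshgrid(np.arange(560),np.arange(420))
z=P[...,2]
hull((z>29)&(z<42)&(u>155)&(u<305)&(v>190)&(v<300),'rack')
hull((z>20)&(z<36)&(u>330)&(u<460)&(v>190)&(v<290),'traywall')
hull((z>45)&(z<62)&(u>350)&(u<440)&(v>205)&(v<270),'jar')
hull((z>100)&(u>145)&(u<300)&(v>190)&(v<300),'tall')
hull((z>60)&(u>230)&(u<280)&(v>70)&(v<150),'wash')
hull((z>60)&(u>340)&(u<430)&(v>70)&(v<150),'tip')
hull((z>60)&(u>90)&(u<235)&(v>300),'green')
E
```

```text
[222.5 222.3 295.  534.1 163.3  19.4 147.7  47.   -4.1]
[270.3 229.4 233.  524.9  79.4  17.8 105.8  40.   -2.8]
[170.5 262.5 274.  462.1 254.4  18.7 148.1  50.    1.4]
[2.163e+02 2.690e+02 2.880e+02 4.509e+02 1.721e+02 1.870e+01 1.479e+02
 4.800e+01 4.000e-01]
[265.  273.1 235.  443.2  88.1  18.  106.1  48.   -2. ]
rack 5883 [234. 245.] ((492.91668701171875, 168.74517822265625), (264.4893493652344, 179.96307373046875), 83.59306335449219) z [33.7 36.1 38.5]
traywall 400 [451. 236.] ((515.4649658203125, -285.1605529785156), (172.44839477539062, 42.66972351074219), 5.870861053466797) z [22.4 28.6 31.4]
traywall 69 [389. 200.] ((591.6236572265625, -163.791015625), (4.766939163208008, 48.74156951904297), 0.8550413846969604) z [24.4 29.4 31.1]
traywall 69 [341. 209.] ((568.7022705078125, -64.51751708984375), (11.785706520080566, 40.49633026123047), 84.40715026855469) z [21.9 28.7 31.7]
traywall 72 [362. 201.] ((588.6914672851562, -106.00810241699219), (4.620307922363281, 50.216522216796875), 1.1687830686569214) z [23.7 29.5 31.6]
traywall 66 [396. 239.] ((510.3402404785156, -178.3106536865
[... 1256 characters left out ...]
3.] ((450.3875732421875, 69.6513900756836), (39.223079681396484, 82.29402923583984), 23.945079803466797) z [102.3 104.2 106.5]
wash 1237 [253. 119.] ((626.7838134765625, 97.54805755615234), (298.5037536621094, 67.36585235595703), 9.373919486999512) z [ 74.2 120.9 179.4]
tip 2336 [389. 112.] ((671.33740234375, -59.75982666015625), (125.00438690185547, 403.8017272949219), 44.63308334350586) z [71.2 79.3 81.6]
green 971 [206. 337.] ((387.3006286621094, 123.5890121459961), (53.187259674072266, 255.25286865234375), 42.46235275268555) z [ 75.2 123.3 142. ]
green 1074 [151. 347.] ((395.3232421875, 190.27577209472656), (60.85615539550781, 344.6695861816406), 40.843719482421875) z [ 68.6 112.8 141.9]
```

Run:
```python
import cv2
a=cv2.imread('pics/top0.png')[180:310,140:460]
cv2.imwrite('pics/crop0.png',cv2.resize(a,(800,325),interpolation=cv2.INTER_CUBIC))
```

```text
(no output)
```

View pics/crop0.png

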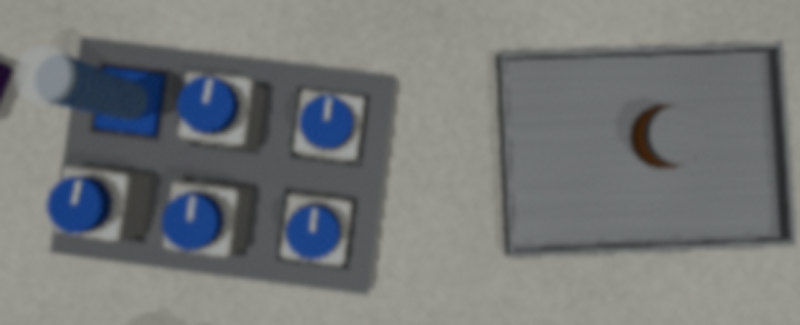

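The enlarged crop confirms it: five white bottles with blue caps, their lines pointing up, in five of the pockets. The cylinder is in the top-left one and the jar stands right of the tray's middle. The rack centre is (493,169) with a yaw of -6.4°. I'll test the far-left bottle at (461,256) first.

Call:
step_arm --commands '[{"x": -0.02, "y": -0.009, "z": 0.003, "grip": 0.056}, {"x": -0.04, "y": -0.0185, "z": 0.007, "grip": 0.056}, {"x": -0.04, "y": -0.0185, "z": 0.007, "grip": 0.056}, {"x": -0.04, "y": -0.0185, "z": 0.007, "grip": 0.056}, {"x": -0.04, "y": -0.0185, "z": 0.007, "grip": 0.056}, {"x": -0.04, "y": -0.0185, "z": 0.007, "grip": 0.056}, {"x": -0.04, "y": -0.0185, "z": 0.007, "grip": 0.056}, {"x": -0.04, "y": -0.0185, "z": 0.007, "grip": 0.056}, {"x": -0.04, "y": -0.0185, "z": 0.007, "grip": 0.056}, {"x": -0.0247, "y": -0.0121, "z": 0.007, "grip": 0.056}]'

```text
$.commands[0]: bad value
```

```bash
cat > plan.py <<'E'
from h import *
import sys
T={'A':(461.3,255.7,124),'B':(451.1,172.6,124),'C':(442.5,89,82),'D':(525,80.2,82),'E':(534.4,163.6,124)}
def go(x,y,z,psi):
    s=env.state(); R=s['ee_rot']; a=np.degrees(np.arctan2(R[1,1],R[0,1]))
    d=np.array([x,y,z])-s['tcp_pos']; r=np.radians(a)
    print('t',s['time'],'tcp',s['tcp_pos'].round(1),'psi',a.round(1),'F',s['contact_force'].round(1),'M',s['moment'].round(3),'w',round(s['gripper_width']*85.4,1),'gf',s['gripper_force'])
    print('tool shift mm (before turn): x %.1f y %.1f z %.1f; rz units %.2f'%(-d[0]*np.sin(r)+d[1]*np.cos(r),d[0]*np.cos(r)+d[1]*np.sin(r),-d[2],-(psi-a)/5))
if __name__=='__main__':
    p=T[sys.argv[1]] if sys.argv[1] in T else [float(v) for v in sys.argv[1].split(',')]
    go(*p,float(sys.argv[2]))
E
python3 plan.py A 72.8
```

```text
t 0.1 tcp [162.8 524.9 238.2] psi 72.8 F [ 0.5 -0.3  0.3] M [-0.005 -0.031 -0.058] w 85.1 gf 0.0
tool shift mm (before turn): x -364.9 y -168.7 z 114.2; rz units -0.01
```

Call:
step_arm --commands '[{"rx": 0, "ry": 0, "rz": 0, "x": -0.02, "y": -0.009, "z": 0.003, "grip": 0.056}, {"rx": 0, "ry": 0, "rz": 0, "x": -0.04, "y": -0.0185, "z": 0.007, "grip": 0.056}, {"rx": 0, "ry": 0, "rz": 0, "x": -0.04, "y": -0.0185, "z": 0.007, "grip": 0.056}, {"rx": 0, "ry": 0, "rz": 0, "x": -0.04, "y": -0.0185, "z": 0.007, "grip": 0.056}, {"rx": 0, "ry": 0, "rz": 0, "x": -0.04, "y": -0.0185, "z": 0.007, "grip": 0.056}, {"rx": 0, "ry": 0, "rz": 0, "x": -0.04, "y": -0.0185, "z": 0.007, "grip": 0.056}, {"rx": 0, "ry": 0, "rz": 0, "x": -0.04, "y": -0.0185, "z": 0.007, "grip": 0.056}, {"rx": 0, "ry": 0, "rz": 0, "x": -0.04, "y": -0.0185, "z": 0.007, "grip": 0.056}, {"rx": 0, "ry": 0, "rz": 0, "x": -0.04, "y": -0.0185, "z": 0.007, "grip": 0.056}, {"rx": 0, "ry": 0, "rz": 0, "x": -0.0247, "y": -0.0121, "z": 0.007, "grip": 0.056}]'

```text
time: 1.1
tcp_pos: [462.8, 253.3, 172.4]
ee_rot: [[-0.954, 0.299, -0.0], [0.299, 0.954, -0.001], [0.0, -0.001, -1.0]]
contact_force: [0.4, 0.2, -0.3]
gripper_width: 0.652
gripper_force: 0.0
```

```bash
python3 plan.py A 72.8
```

```text
t 1.1 tcp [462.8 253.3 172.4] psi 72.6 F [ 0.4  0.2 -0.3] M [0.029 0.035 0.012] w 55.7 gf 0.0
tool shift mm (before turn): x 2.2 y 1.8 z 48.4; rz units -0.04
```

Call:
step_arm --commands '[{"rx": 0, "ry": 0, "rz": 0, "x": 0, "y": 0, "z": 0.016, "grip": 0.05}, {"rx": 0, "ry": 0, "rz": 0, "x": 0, "y": 0, "z": 0.016, "grip": 0.05}, {"rx": 0, "ry": 0, "rz": 0, "x": 0, "y": 0, "z": 0.012, "grip": 0.048}, {"rx": 0, "ry": 0, "rz": 0, "x": 0, "y": 0, "z": 0.002, "grip": 0.044}]'

```text
time: 1.5
tcp_pos: [459.8, 255.2, 124.9]
ee_rot: [[-0.955, 0.296, -0.004], [0.296, 0.955, -0.002], [0.004, -0.003, -1.0]]
contact_force: [-0.4, -0.3, -0.2]
gripper_width: 0.511
gripper_force: 0.0
```

```bash
python3 plan.py A 72.8
```

```text
t 1.5 tcp [459.8 255.2 124.9] psi 72.8 F [-0.4 -0.3 -0.2] M [0.033 0.012 0.062] w 43.6 gf 0.0
tool shift mm (before turn): x -1.3 y 0.9 z 0.9; rz units -0.01
```

Call:
step_arm --commands '[{"rx": 0, "ry": 0, "rz": 0, "x": -0.001, "y": 0.0, "z": 0, "grip": 0.041}, {"rx": 0, "ry": 0, "rz": 0, "x": 0, "y": 0, "z": 0, "grip": 0.0395}, {"rx": 0, "ry": 0, "rz": 0, "x": 0, "y": 0, "z": 0, "grip": 0.0392}]'

```text
time: 1.8
tcp_pos: [462.2, 255.7, 127.7]
ee_rot: [[-0.955, 0.296, 0.001], [0.296, 0.955, 0.0], [-0.0, 0.001, -1.0]]
contact_force: [-0.2, -0.7, -2.8]
gripper_width: 0.464
gripper_force: 14.8
```

Call:
step_arm --commands '[{"rx": 0, "ry": 0, "rz": -0.6, "x": 0, "y": 0, "z": 0, "grip": 0.0392}, {"rx": 0, "ry": 0, "rz": -1, "x": 0, "y": 0, "z": 0, "grip": 0.0392}, {"rx": 0, "ry": 0, "rz": -1, "x": 0, "y": 0, "z": 0, "grip": 0.0392}, {"rx": 0, "ry": 0, "rz": -1, "x": 0, "y": 0, "z": 0, "grip": 0.0392}]'

```text
time: 2.2
tcp_pos: [461.9, 255.5, 127.5]
ee_rot: [[-1.0, -0.017, -0.0], [-0.017, 1.0, 0.0], [0.0, 0.0, -1.0]]
contact_force: [-0.1, -0.4, -2.0]
gripper_width: 0.459
gripper_force: 14.8
```

```bash
python3 plan.py A 72.8
```

```text
t 2.2 tcp [461.9 255.5 127.5] psi 91.0 F [-0.1 -0.4 -2. ] M [-0.067  0.116 -0.042] w 39.2 gf 14.792969673871994
tool shift mm (before turn): x 0.6 y 0.2 z 3.5; rz units 3.64
```

Call:
step_arm --commands '[{"rx": 0, "ry": 0, "rz": -1, "x": 0, "y": 0, "z": 0, "grip": 0.0392}, {"rx": 0, "ry": 0, "rz": -1, "x": 0, "y": 0, "z": 0, "grip": 0.0392}, {"rx": 0, "ry": 0, "rz": -0.5, "x": 0, "y": 0, "z": 0, "grip": 0.0392}]'

```text
time: 2.5
tcp_pos: [461.9, 255.5, 127.5]
ee_rot: [[-0.973, -0.232, -0.0], [-0.232, 0.973, -0.0], [0.0, -0.0, -1.0]]
contact_force: [-0.1, -0.5, -1.3]
gripper_width: 0.466
gripper_force: 14.8
```

```bash
python3 plan.py A 72.8
```

```text
t 2.5 tcp [461.9 255.5 127.5] psi 103.4 F [-0.1 -0.5 -1.3] M [-0.107  0.19  -0.007] w 39.8 gf 14.784746915102005
tool shift mm (before turn): x 0.5 y 0.4 z 3.5; rz units 6.12
```

Call:
step_arm --commands '[{"rx": 0, "ry": 0, "rz": 0, "x": 0, "y": 0, "z": 0, "grip": 0.052}, {"rx": 0, "ry": 0, "rz": 0, "x": 0, "y": 0, "z": -0.004, "grip": 0.056}, {"rx": 0, "ry": 0, "rz": 1, "x": 0, "y": 0, "z": -0.02, "grip": 0.056}, {"rx": 0, "ry": 0, "rz": 1, "x": 0, "y": 0, "z": -0.02, "grip": 0.056}, {"rx": 0, "ry": 0, "rz": 1, "x": 0, "y": 0, "z": -0.006, "grip": 0.056}, {"rx": 0, "ry": 0, "rz": 1, "x": 0.0004, "y": -0.0279, "z": 0, "grip": 0.056}, {"rx": 0, "ry": 0, "rz": 1, "x": 0.0004, "y": -0.0279, "z": 0, "grip": 0.056}, {"rx": 0, "ry": 0, "rz": 1, "x": 0.0004, "y": -0.0279, "z": 0, "grip": 0.056}, {"rx": 0, "ry": 0, "rz": 0, "x": 0, "y": 0, "z": 0, "grip": 0.056}]'

```text
time: 3.4
tcp_pos: [451.2, 170.6, 178.5]
ee_rot: [[-0.956, 0.292, 0.002], [0.292, 0.956, -0.001], [-0.002, -0.0, -1.0]]
contact_force: [0.7, 0.3, 0.6]
gripper_width: 0.656
gripper_force: 0.0
```

```bash
sed -i "s/'gf',s\['gripper_force'\]/'gf',s['gripper_force'],'tq6',round(float(s['joint_torque'][5]),3)/" plan.py; python3 plan.py B 72.8
python3 - <<'E'
from m import *
shot('top','t1'); shot('scene','s1')
a=cv2.imread('pics/s1.png')[130:250,225:385]
cv2.imwrite('pics/s1c.png',cv2.resize(a,(800,600),interpolation=cv2.INTER_CUBIC))
E
```

```text
t 3.4 tcp [451.2 170.6 178.5] psi 73.0 F [0.7 0.3 0.6] M [ 0.007 -0.049 -0.026] w 56.0 gf 0.0 tq6 0.134
tool shift mm (before turn): x 0.7 y 1.9 z 54.5; rz units 0.04
```

View pics/s1c.png

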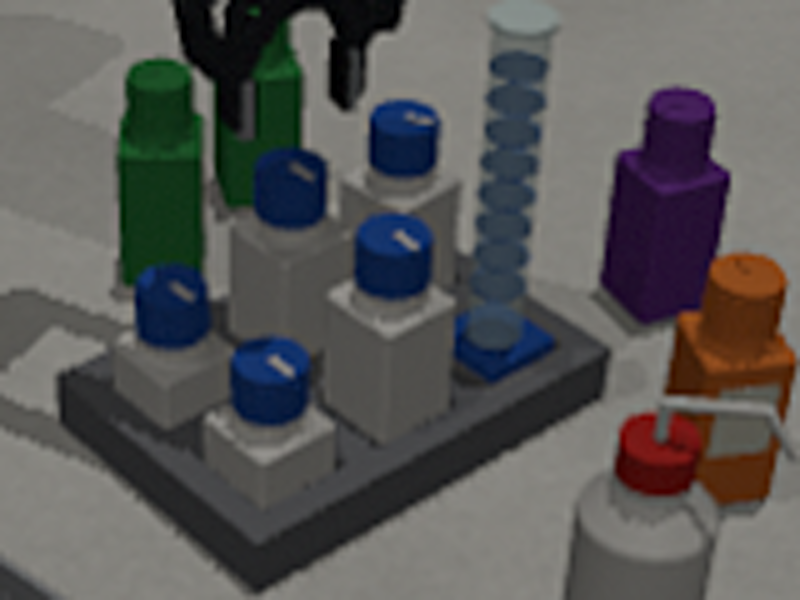

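The crop of the scene view shows the rear bottle beside the cylinder, with its cap at about (403,120). Its line now points right while the other caps' lines still point down-right, so its cap turned and bottle A is loose. Next is B.

Call:
step_arm --commands '[{"rx": 0, "ry": 0, "rz": 0, "x": 0, "y": 0, "z": 0.016, "grip": 0.05}, {"rx": 0, "ry": 0, "rz": 0, "x": 0, "y": 0.001, "z": 0.018, "grip": 0.05}, {"rx": 0, "ry": 0, "rz": 0, "x": 0, "y": 0, "z": 0.014, "grip": 0.048}, {"rx": 0, "ry": 0, "rz": 0, "x": 0, "y": 0, "z": 0.002, "grip": 0.044}, {"rx": 0, "ry": 0, "rz": 0, "x": 0, "y": 0, "z": 0, "grip": 0.041}, {"rx": 0, "ry": 0, "rz": 0, "x": 0, "y": 0, "z": 0, "grip": 0.0395}, {"rx": 0, "ry": 0, "rz": 0, "x": 0, "y": 0, "z": 0, "grip": 0.0392}]'

```text
time: 4.2
tcp_pos: [451.7, 173.9, 127.7]
ee_rot: [[-0.958, 0.288, 0.001], [0.288, 0.958, 0.0], [-0.0, 0.001, -1.0]]
contact_force: [0.5, 0.9, -3.2]
gripper_width: 0.461
gripper_force: 15.3
```

Call:
step_arm --commands '[{"rx": 0, "ry": 0, "rz": -0.6, "x": 0, "y": 0, "z": 0, "grip": 0.0392}, {"rx": 0, "ry": 0, "rz": -1, "x": 0, "y": 0, "z": 0, "grip": 0.0392}, {"rx": 0, "ry": 0, "rz": -1, "x": 0, "y": 0, "z": 0, "grip": 0.0392}, {"rx": 0, "ry": 0, "rz": -1, "x": 0, "y": 0, "z": 0, "grip": 0.0392}]'

```text
time: 4.6
tcp_pos: [451.9, 173.0, 127.7]
ee_rot: [[-1.0, -0.025, 0.001], [-0.025, 1.0, -0.001], [-0.001, -0.001, -1.0]]
contact_force: [0.9, -1.0, -2.2]
gripper_width: 0.463
gripper_force: 15.0
```

```bash
python3 plan.py B 72.8
```

```text
t 4.6 tcp [451.9 173.  127.7] psi 91.4 F [ 0.9 -1.  -2.2] M [-0.41  -0.117 -0.353] w 39.6 gf 15.005074739456177 tq6 0.398
tool shift mm (before turn): x 0.8 y -0.4 z 3.7; rz units 3.72
```

Call:
step_arm --commands '[{"rx": 0, "ry": 0, "rz": -1, "x": 0, "y": 0, "z": 0, "grip": 0.0392}, {"rx": 0, "ry": 0, "rz": -1, "x": 0, "y": 0, "z": 0, "grip": 0.0392}, {"rx": 0, "ry": 0, "rz": -0.5, "x": 0, "y": 0, "z": 0, "grip": 0.0392}]'

```text
time: 4.9
tcp_pos: [452.2, 173.0, 127.9]
ee_rot: [[-0.971, -0.239, 0.002], [-0.239, 0.971, -0.001], [-0.002, -0.002, -1.0]]
contact_force: [-0.3, -2.0, -2.0]
gripper_width: 0.463
gripper_force: 15.0
```

```bash
python3 plan.py C 72.8
```

```text
t 4.9 tcp [452.2 173.  127.9] psi 103.8 F [-0.3 -2.  -2. ] M [-0.338 -0.171 -0.082] w 39.5 gf 14.952728301286697 tq6 -0.082
tool shift mm (before turn): x 29.5 y -79.2 z 45.9; rz units 6.21
```

B is tight: the moment reached 0.35 N m and the fingers slipped. Next is C (short).

Call:
step_arm --commands '[{"rx": 0, "ry": 0, "rz": 0, "x": 0, "y": 0, "z": 0, "grip": 0.052}, {"rx": 0, "ry": 0, "rz": 0, "x": 0, "y": 0, "z": -0.004, "grip": 0.056}, {"rx": 0, "ry": 0, "rz": 1, "x": 0, "y": 0, "z": -0.02, "grip": 0.056}, {"rx": 0, "ry": 0, "rz": 1, "x": 0, "y": 0, "z": -0.02, "grip": 0.056}, {"rx": 0, "ry": 0, "rz": 1, "x": 0, "y": 0, "z": -0.006, "grip": 0.056}, {"rx": 0, "ry": 0, "rz": 1, "x": 0, "y": -0.0282, "z": 0, "grip": 0.056}, {"rx": 0, "ry": 0, "rz": 1, "x": 0, "y": -0.0282, "z": 0, "grip": 0.056}, {"rx": 0, "ry": 0, "rz": 1, "x": 0, "y": -0.0282, "z": 0, "grip": 0.056}, {"rx": 0, "ry": 0, "rz": 0.1, "x": 0, "y": 0, "z": 0.01, "grip": 0.056}, {"rx": 0, "ry": 0, "rz": 0, "x": 0, "y": 0, "z": 0.02, "grip": 0.056}]'

```text
time: 5.9
tcp_pos: [444.0, 89.8, 149.4]
ee_rot: [[-0.957, 0.289, 0.006], [0.289, 0.957, 0.001], [-0.005, 0.003, -1.0]]
contact_force: [0.6, -0.6, -0.9]
gripper_width: 0.656
gripper_force: 0.0
```

```bash
python3 plan.py C 72.8
```

```text
t 5.9 tcp [444.   89.8 149.4] psi 73.2 F [ 0.6 -0.6 -0.9] M [-0.004  0.017  0.029] w 56.0 gf 0.0 tq6 0.037
tool shift mm (before turn): x 1.2 y -1.2 z 67.4; rz units 0.08
```

Call:
step_arm --commands '[{"rx": 0, "ry": 0, "rz": 0, "x": 0.001, "y": -0.001, "z": 0.024, "grip": 0.05}, {"rx": 0, "ry": 0, "rz": 0, "x": 0, "y": 0, "z": 0.024, "grip": 0.05}, {"rx": 0, "ry": 0, "rz": 0, "x": 0, "y": 0, "z": 0.013, "grip": 0.048}, {"rx": 0, "ry": 0, "rz": 0, "x": 0, "y": 0, "z": 0.002, "grip": 0.044}, {"rx": 0, "ry": 0, "rz": 0, "x": 0, "y": 0, "z": 0, "grip": 0.041}, {"rx": 0, "ry": 0, "rz": 0, "x": 0, "y": 0, "z": 0, "grip": 0.0395}, {"rx": 0, "ry": 0, "rz": 0, "x": 0, "y": 0, "z": 0, "grip": 0.0392}]'

```text
time: 6.6
tcp_pos: [441.7, 89.3, 85.3]
ee_rot: [[-0.958, 0.288, 0.002], [0.288, 0.958, 0.0], [-0.002, 0.001, -1.0]]
contact_force: [1.1, 0.9, -2.5]
gripper_width: 0.461
gripper_force: 15.2
```

Call:
step_arm --commands '[{"rx": 0, "ry": 0, "rz": -0.6, "x": 0, "y": 0, "z": 0, "grip": 0.0392}, {"rx": 0, "ry": 0, "rz": -1, "x": 0, "y": 0, "z": 0, "grip": 0.0392}, {"rx": 0, "ry": 0, "rz": -1, "x": 0, "y": 0, "z": 0, "grip": 0.0392}, {"rx": 0, "ry": 0, "rz": -1, "x": 0, "y": 0, "z": 0, "grip": 0.0392}]'

```text
time: 7.0
tcp_pos: [441.1, 88.7, 85.0]
ee_rot: [[-1.0, -0.025, 0.0], [-0.025, 1.0, -0.001], [-0.0, -0.001, -1.0]]
contact_force: [-0.7, -1.6, -0.7]
gripper_width: 0.463
gripper_force: 15.3
```

```bash
python3 plan.py C 72.8
```

```text
t 7.0 tcp [441.1  88.7  85. ] psi 91.5 F [-0.7 -1.6 -0.7] M [-0.247  0.24  -0.084] w 39.5 gf 15.30920997262001 tq6 0.666
tool shift mm (before turn): x -1.4 y 0.2 z 3.0; rz units 3.73
```

Call:
step_arm --commands '[{"rx": 0, "ry": 0, "rz": -1, "x": 0, "y": 0, "z": 0, "grip": 0.0392}, {"rx": 0, "ry": 0, "rz": -1, "x": 0, "y": 0, "z": 0, "grip": 0.0392}, {"rx": 0, "ry": 0, "rz": -0.5, "x": 0, "y": 0, "z": 0, "grip": 0.0392}]'

```text
time: 7.3
tcp_pos: [441.1, 88.6, 85.0]
ee_rot: [[-0.971, -0.24, 0.0], [-0.24, 0.971, -0.001], [-0.0, -0.001, -1.0]]
contact_force: [-0.8, -2.2, -1.6]
gripper_width: 0.46
gripper_force: 15.3
```

```bash
python3 plan.py D 72.8
```

```text
t 7.3 tcp [441.1  88.6  85. ] psi 103.9 F [-0.8 -2.2 -1.6] M [-0.335  0.189 -0.043] w 39.3 gf 15.34825399518013 tq6 0.151
tool shift mm (before turn): x -79.4 y -28.3 z 3.0; rz units 6.22
```

Call:
step_arm --commands '[{"rx": 0, "ry": 0, "rz": 0, "x": 0, "y": 0, "z": 0, "grip": 0.052}, {"rx": 0, "ry": 0, "rz": 0, "x": 0, "y": 0, "z": -0.004, "grip": 0.056}, {"rx": 0, "ry": 0, "rz": 1, "x": 0, "y": 0, "z": -0.02, "grip": 0.056}, {"rx": 0, "ry": 0, "rz": 1, "x": 0, "y": 0, "z": -0.02, "grip": 0.056}, {"rx": 0, "ry": 0, "rz": 1, "x": 0, "y": 0, "z": -0.006, "grip": 0.056}, {"rx": 0, "ry": 0, "rz": 1, "x": -0.0281, "y": 0.0003, "z": 0, "grip": 0.056}, {"rx": 0, "ry": 0, "rz": 1, "x": -0.0281, "y": 0.0003, "z": 0, "grip": 0.056}, {"rx": 0, "ry": 0, "rz": 1, "x": -0.0281, "y": 0.0003, "z": 0, "grip": 0.056}, {"rx": 0, "ry": 0, "rz": 0.1, "x": 0, "y": 0, "z": 0, "grip": 0.056}]'

```text
time: 8.2
tcp_pos: [527.8, 80.3, 135.0]
ee_rot: [[-0.957, 0.291, 0.003], [0.291, 0.957, 0.0], [-0.003, 0.001, -1.0]]
contact_force: [-0.6, -0.5, -0.3]
gripper_width: 0.655
gripper_force: 0.0
```

```bash
python3 plan.py D 72.8
python3 - <<'E'
from m import *
shot('scene','s2')
a=cv2.imread('pics/s2.png')[130:250,225:385]
cv2.imwrite('pics/s2c.png',cv2.resize(a,(800,600),interpolation=cv2.INTER_CUBIC))
E
```

```text
t 8.2 tcp [527.8  80.3 135. ] psi 73.1 F [-0.6 -0.5 -0.3] M [0.021 0.051 0.039] w 56.0 gf 0.0 tq6 0.172
tool shift mm (before turn): x 2.6 y -0.9 z 53.0; rz units 0.06
```

View pics/s2c.png

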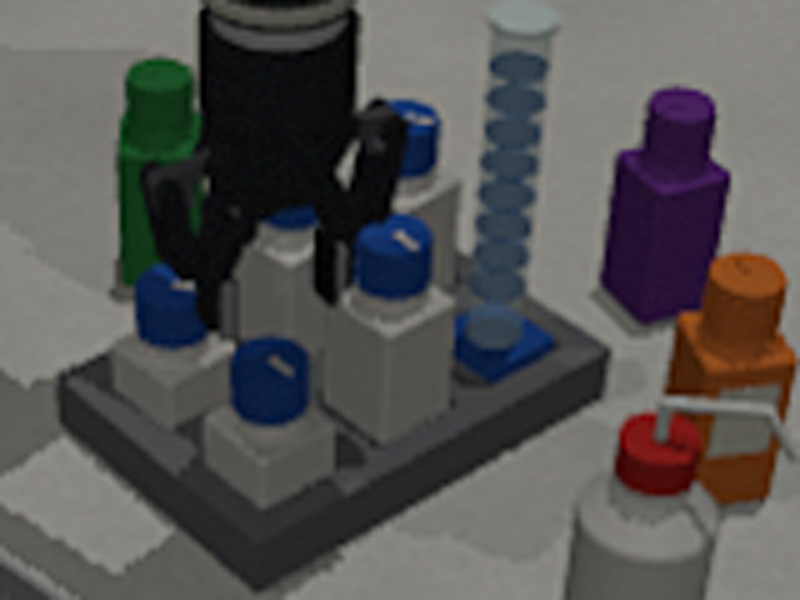

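In the second crop, the near-left short bottle (C, cap at about (170,285)) now has its line pointing right, turned by about 30° like A's. B (behind the gripper) gave tight slip. So A and C are the two loose bottles. I'll pick C first.

Call:
step_arm --commands '[{"rx": 0, "ry": 0, "rz": 0, "x": 0.0276, "y": -0.0055, "z": 0, "grip": 0.056}, {"rx": 0, "ry": 0, "rz": 0, "x": 0.0276, "y": -0.0055, "z": 0, "grip": 0.056}, {"rx": 0, "ry": 0, "rz": 0, "x": 0.0276, "y": -0.0054, "z": 0, "grip": 0.056}, {"rx": 0, "ry": 0, "rz": 0, "x": 0, "y": 0, "z": 0.01, "grip": 0.056}, {"rx": 0, "ry": 0, "rz": 0, "x": 0, "y": 0, "z": 0.01, "grip": 0.054}]'

```text
time: 8.75
tcp_pos: [440.5, 89.3, 114.7]
ee_rot: [[-0.958, 0.287, 0.003], [0.287, 0.958, 0.0], [-0.002, 0.001, -1.0]]
contact_force: [0.1, -0.6, 0.2]
gripper_width: 0.631
gripper_force: 0.0
```

```bash
python3 plan.py 441.5,88.8,82 72.8
python3 - <<'E'
from m import *
_,im,d,P=caps('top0')
z=P[...,2]
u,v=np.meshgrid(np.arange(560),np.arange(420))
m=(z>24)&(z<35)&(u>330)&(u<462)&(v>190)&(v<290)&(d>0)
q=P[m][:,:2]; q=q[(np.abs(q[:,0]-510)<95)&(np.abs(q[:,1]+184)<130)]
from scipy.optimize import least_squares
def f(p):
    c,s=np.cos(p[2]),np.sin(p[2]); l=(q-p[:2])@np.array([[c,-s],[s,c]])
    dx=abs(abs(l[:,0])-82.5); dy=abs(abs(l[:,1])-117.5)
    return np.minimum(dx,dy)
r=least_squares(f,[510,-184,.04],loss='soft_l1',f_scale=2); print('tray',r.x[:2],np.degrees(r.x[2]))
j=P[(z>50)&(z<66)&(u>350)&(u<440)&(v>205)&(v<270)]
print('jar',cv2.minEnclosingCircle(j[:,:2].astype(np.float32)))
E
```

```text
t 8.75 tcp [440.5  89.3 114.7] psi 73.3 F [ 0.1 -0.6  0.2] M [ 0.016 -0.077  0.005] w 53.9 gf 0.0 tq6 0.001
tool shift mm (before turn): x -1.1 y -0.2 z 32.7; rz units 0.10
tray [ 510.47003275 -182.56937137] 2.7389500126131607
jar ((520.7683715820312, -198.94943237304688), 24.668869018554688)
```

Call:
step_arm --commands '[{"rx": 0, "ry": 0, "rz": 0, "x": -0.001, "y": 0, "z": 0.016, "grip": 0.05}, {"rx": 0, "ry": 0, "rz": 0, "x": 0, "y": 0, "z": 0.012, "grip": 0.048}, {"rx": 0, "ry": 0, "rz": 0, "x": 0, "y": 0, "z": 0.0015, "grip": 0.044}, {"rx": 0, "ry": 0, "rz": 0, "x": 0, "y": 0, "z": 0, "grip": 0.041}, {"rx": 0, "ry": 0, "rz": 0, "x": 0, "y": 0, "z": 0, "grip": 0.0395}, {"rx": 0, "ry": 0, "rz": 0, "x": 0, "y": 0, "z": 0, "grip": 0.0389}, {"rx": 0, "ry": 0, "rz": 0, "x": 0, "y": 0, "z": 0, "grip": 0.0389}]'

```text
time: 9.45
tcp_pos: [441.8, 88.7, 85.0]
ee_rot: [[-0.958, 0.288, 0.0], [0.288, 0.958, 0.0], [-0.0, 0.0, -1.0]]
contact_force: [-0.2, 0.7, -1.3]
gripper_width: 0.461
gripper_force: 21.4
```

Call:
step_arm --commands '[{"rx": 0, "ry": 0, "rz": 0, "x": 0, "y": 0, "z": -0.006, "grip": 0.0386}, {"rx": 0, "ry": 0, "rz": 0, "x": 0, "y": 0, "z": -0.012, "grip": 0.0386}, {"rx": 0, "ry": 0, "rz": 0, "x": 0, "y": 0, "z": -0.015, "grip": 0.0386}, {"rx": 0, "ry": 0, "rz": 0, "x": 0, "y": 0, "z": -0.015, "grip": 0.0386}, {"rx": 0, "ry": 0, "rz": -0.5, "x": 0, "y": 0, "z": -0.015, "grip": 0.0386}, {"rx": 0, "ry": 0, "rz": -0.7, "x": 0, "y": 0, "z": -0.009, "grip": 0.0386}, {"rx": 0, "ry": 0, "rz": -0.5, "x": 0, "y": 0, "z": -0.003, "grip": 0.0386}]'

```text
time: 10.15
tcp_pos: [442.8, 88.8, 162.8]
ee_rot: [[-0.99, 0.141, 0.005], [0.141, 0.99, 0.0], [-0.005, 0.001, -1.0]]
contact_force: [-0.2, -0.1, -1.7]
gripper_width: 0.457
gripper_force: 28.0
```

```bash
python3 plan.py 467,-115,84.5 82
```

```text
t 10.15 tcp [442.8  88.8 162.8] psi 81.9 F [-0.2 -0.1 -1.7] M [-0.013 -0.029  0.004] w 39.0 gf 28.001703321933746 tq6 0.298
tool shift mm (before turn): x -52.7 y -198.4 z 78.3; rz units -0.02
```

Call:
step_arm --commands '[{"rx": 0, "ry": 0, "rz": 0, "x": -0.003, "y": -0.011, "z": 0, "grip": 0.0386}, {"rx": 0, "ry": 0, "rz": 0, "x": -0.006, "y": -0.023, "z": 0, "grip": 0.0386}, {"rx": 0, "ry": 0, "rz": 0, "x": -0.0085, "y": -0.032, "z": 0, "grip": 0.0386}, {"rx": 0, "ry": 0, "rz": 0, "x": -0.0095, "y": -0.036, "z": 0, "grip": 0.0386}, {"rx": 0, "ry": 0, "rz": 0, "x": -0.0095, "y": -0.036, "z": 0, "grip": 0.0386}, {"rx": 0, "ry": 0, "rz": 0, "x": -0.0085, "y": -0.032, "z": 0, "grip": 0.0386}, {"rx": 0, "ry": 0, "rz": 0, "x": -0.006, "y": -0.02, "z": 0.01, "grip": 0.0386}, {"rx": 0, "ry": 0, "rz": 0, "x": -0.002, "y": -0.008, "z": 0.01, "grip": 0.0386}, {"rx": 0, "ry": 0, "rz": 0, "x": 0, "y": 0, "z": 0.016, "grip": 0.0386}, {"rx": 0, "ry": 0, "rz": 0, "x": 0, "y": 0, "z": 0.016, "grip": 0.0386}]'

```text
time: 11.15
tcp_pos: [465.4, -115.0, 107.1]
ee_rot: [[-0.989, 0.145, -0.0], [0.145, 0.989, 0.001], [0.0, 0.001, -1.0]]
contact_force: [0.1, 0.4, -1.6]
gripper_width: 0.46
gripper_force: 28.1
```

```bash
python3 plan.py 467,-115,84.5 82
```

```text
t 11.15 tcp [ 465.4 -115.   107.1] psi 81.7 F [ 0.1  0.4 -1.6] M [-0.011 -0.041  0.018] w 39.3 gf 28.086431622505188 tq6 -0.002
tool shift mm (before turn): x -1.6 y 0.3 z 22.6; rz units -0.06
```

Call:
step_arm --commands '[{"rx": 0, "ry": 0, "rz": 0, "x": -0.001, "y": 0, "z": 0.012, "grip": 0.0386}, {"rx": 0, "ry": 0, "rz": 0, "x": 0, "y": 0, "z": 0.007, "grip": 0.0386}, {"rx": 0, "ry": 0, "rz": 0, "x": 0, "y": 0, "z": 0.0025, "grip": 0.0386}, {"rx": 0, "ry": 0, "rz": 0, "x": 0, "y": 0, "z": 0.001, "grip": 0.0386}]'

```text
time: 11.55
tcp_pos: [466.9, -114.8, 85.4]
ee_rot: [[-0.99, 0.143, 0.0], [0.143, 0.99, 0.0], [-0.0, 0.0, -1.0]]
contact_force: [-0.1, -0.4, -2.3]
gripper_width: 0.458
gripper_force: 28.1
```

Call:
step_arm --commands '[{"rx": 0, "ry": 0, "rz": 0, "x": 0, "y": 0, "z": 0.001, "grip": 0.0386}, {"rx": 0, "ry": 0, "rz": 0, "x": 0, "y": 0, "z": 0.0007, "grip": 0.0386}]'

```text
time: 11.75
tcp_pos: [467.2, -115.1, 84.3]
ee_rot: [[-0.99, 0.143, 0.001], [0.143, 0.99, -0.0], [-0.001, -0.0, -1.0]]
contact_force: [0.4, -0.9, -2.4]
gripper_width: 0.46
gripper_force: 28.1
```

Call:
step_arm --commands '[{"rx": 0, "ry": 0, "rz": 0, "x": 0, "y": 0, "z": 0.0005, "grip": 0.0386}, {"rx": 0, "ry": 0, "rz": 0, "x": 0, "y": 0, "z": 0, "grip": 0.0395}, {"rx": 0, "ry": 0, "rz": 0, "x": 0, "y": 0, "z": 0, "grip": 0.043}, {"rx": 0, "ry": 0, "rz": 0, "x": 0, "y": 0, "z": 0, "grip": 0.052}, {"rx": 0, "ry": 0, "rz": 0, "x": 0, "y": 0, "z": -0.008, "grip": 0.056}, {"rx": 0, "ry": 0, "rz": 0, "x": 0, "y": 0, "z": -0.025, "grip": 0.056}, {"rx": 0, "ry": 0, "rz": 0.6, "x": 0, "y": 0, "z": -0.035, "grip": 0.056}, {"rx": 0, "ry": 0, "rz": 0.6, "x": 0, "y": 0, "z": -0.025, "grip": 0.056}, {"rx": 0, "ry": 0, "rz": 0.6, "x": 0, "y": 0, "z": -0.007, "grip": 0.056}]'

```text
time: 12.65
tcp_pos: [468.7, -115.7, 188.1]
ee_rot: [[-0.954, 0.298, 0.008], [0.298, 0.954, -0.003], [-0.008, -0.0, -1.0]]
contact_force: [-0.6, -0.3, -0.3]
gripper_width: 0.655
gripper_force: 0.0
```

```bash
python3 plan.py 461.7,255.5,127.5 72.8
```

```text
t 12.65 tcp [ 468.7 -115.7  188.1] psi 72.6 F [-0.6 -0.3 -0.3] M [-0.014 -0.001 -0.037] w 55.9 gf 0.0 tq6 -0.431
tool shift mm (before turn): x 117.4 y 352.2 z 60.6; rz units -0.03
```

Call:
step_arm --commands '[{"rx": 0, "ry": 0, "rz": 0, "x": 0.0046, "y": 0.0143, "z": 0, "grip": 0.056}, {"rx": 0, "ry": 0, "rz": 0, "x": 0.0092, "y": 0.0283, "z": 0, "grip": 0.056}, {"rx": 0, "ry": 0, "rz": 0, "x": 0.0138, "y": 0.0423, "z": 0, "grip": 0.056}, {"rx": 0, "ry": 0, "rz": 0, "x": 0.0149, "y": 0.0458, "z": 0, "grip": 0.056}, {"rx": 0, "ry": 0, "rz": 0, "x": 0.0149, "y": 0.0458, "z": 0, "grip": 0.056}, {"rx": 0, "ry": 0, "rz": 0, "x": 0.0149, "y": 0.0458, "z": 0, "grip": 0.056}, {"rx": 0, "ry": 0, "rz": 0, "x": 0.0149, "y": 0.0458, "z": 0, "grip": 0.056}, {"rx": 0, "ry": 0, "rz": 0, "x": 0.0138, "y": 0.0423, "z": 0, "grip": 0.056}, {"rx": 0, "ry": 0, "rz": 0, "x": 0.0092, "y": 0.028, "z": 0, "grip": 0.056}, {"rx": 0, "ry": 0, "rz": 0, "x": 0.0046, "y": 0.014, "z": 0, "grip": 0.056}]'

```text
time: 13.65
tcp_pos: [459.9, 258.6, 182.2]
ee_rot: [[-0.957, 0.292, -0.002], [0.292, 0.957, 0.0], [0.002, -0.001, -1.0]]
contact_force: [-0.3, -0.9, -0.4]
gripper_width: 0.654
gripper_force: 0.0
```

Call:
step_arm --commands '[{"rx": 0, "ry": 0, "rz": 0, "x": 0, "y": 0, "z": 0.006, "grip": 0.056}, {"rx": 0, "ry": 0, "rz": 0, "x": 0, "y": 0, "z": 0.006, "grip": 0.054}]'

```text
time: 13.85
tcp_pos: [461.2, 254.9, 170.3]
ee_rot: [[-0.955, 0.296, -0.001], [0.296, 0.955, -0.001], [0.0, -0.001, -1.0]]
contact_force: [0.0, -0.2, 0.2]
gripper_width: 0.629
gripper_force: 0.0
```

```bash
python3 plan.py 461.9,255.5,127.5 72.8
```

```text
t 13.85 tcp [461.2 254.9 170.3] psi 72.8 F [ 0.  -0.2  0.2] M [0.017 0.039 0.   ] w 53.7 gf 0.0 tq6 0.004
tool shift mm (before turn): x -0.5 y 0.8 z 42.8; rz units -0.00
```

Call:
step_arm --commands '[{"rx": 0, "ry": 0, "rz": 0, "x": 0, "y": 0, "z": 0.018, "grip": 0.05}, {"rx": 0, "ry": 0, "rz": 0, "x": 0, "y": 0, "z": 0.016, "grip": 0.05}, {"rx": 0, "ry": 0, "rz": 0, "x": 0, "y": 0, "z": 0.007, "grip": 0.048}, {"rx": 0, "ry": 0, "rz": 0, "x": 0, "y": 0, "z": 0.002, "grip": 0.044}, {"rx": 0, "ry": 0, "rz": 0, "x": 0, "y": 0, "z": 0, "grip": 0.041}, {"rx": 0, "ry": 0, "rz": 0, "x": 0, "y": 0, "z": 0, "grip": 0.0395}, {"rx": 0, "ry": 0, "rz": 0, "x": 0, "y": 0, "z": 0, "grip": 0.0386}, {"rx": 0, "ry": 0, "rz": 0, "x": 0, "y": 0, "z": 0, "grip": 0.0386}]'

```text
time: 14.65
tcp_pos: [461.8, 255.5, 128.6]
ee_rot: [[-0.955, 0.296, 0.001], [0.296, 0.955, -0.0], [-0.001, 0.0, -1.0]]
contact_force: [0.5, -0.9, -0.1]
gripper_width: 0.455
gripper_force: 27.0
```

Call:
step_arm --commands '[{"rx": 0, "ry": 0, "rz": 0, "x": 0, "y": 0, "z": -0.006, "grip": 0.0386}, {"rx": 0, "ry": 0, "rz": 0, "x": 0, "y": 0, "z": -0.012, "grip": 0.0386}, {"rx": 0, "ry": 0, "rz": 0, "x": 0, "y": 0, "z": -0.018, "grip": 0.0386}, {"rx": 0, "ry": 0, "rz": 0, "x": 0, "y": 0, "z": -0.022, "grip": 0.0386}, {"rx": 0, "ry": 0, "rz": 0, "x": 0, "y": 0, "z": -0.024, "grip": 0.0386}, {"rx": 0, "ry": 0, "rz": -0.3, "x": 0, "y": 0, "z": -0.024, "grip": 0.0386}, {"rx": 0, "ry": 0, "rz": -0.5, "x": 0, "y": 0, "z": -0.024, "grip": 0.0386}, {"rx": 0, "ry": 0, "rz": -0.6, "x": 0, "y": 0, "z": -0.02, "grip": 0.0386}, {"rx": 0, "ry": 0, "rz": -0.4, "x": 0, "y": 0, "z": -0.012, "grip": 0.0386}, {"rx": 0, "ry": 0, "rz": 0, "x": 0, "y": 0, "z": -0.004, "grip": 0.0386}]'

```text
time: 15.65
tcp_pos: [462.0, 256.0, 297.4]
ee_rot: [[-0.99, 0.143, 0.004], [0.143, 0.99, 0.002], [-0.004, 0.003, -1.0]]
contact_force: [-0.2, 0.1, -2.8]
gripper_width: 0.455
gripper_force: 27.0
```

```bash
python3 plan.py 547,-117,127.6 81.8;  python3 - <<'E'
from m import *
shot('top','t3')
a=cv2.imread('pics/t3.png'); cv2.imwrite('pics/t3c.png',cv2.resize(a[180:310,140:460],(800,325),interpolation=cv2.INTER_CUBIC))
for o in caps('t3')[0]: print(np.round(np.hstack(o),1))
E
```

```text
t 15.65 tcp [462.  256.  297.4] psi 81.8 F [-0.2  0.1 -2.8] M [ 0.022  0.001 -0.055] w 38.9 gf 27.04688161611557 tq6 -0.16
tool shift mm (before turn): x -137.5 y -357.0 z 169.8; rz units -0.00
[222.4 222.2 287.  535.4 162.8  19.6 147.5  57.   -3.7]
[270.3 229.4 231.  524.9  79.5  17.8 105.8  43.   -4.3]
[ 372.6  261.   246.   467.5 -112.5   18.5  104.8   52.    29.6]
[216.2 268.9 280.  451.6 171.9  18.8 147.7  52.    3.3]
```

View pics/t3c.png

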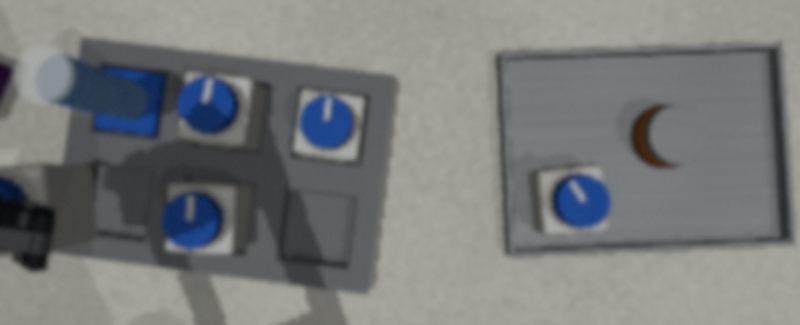

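The crop shows C standing upright in the tray at about (580,200), with its line turned about 30° and clear of the jar. B is unturned. A is in the gripper, so I'll carry it over next.

Call:
step_arm --commands '[{"rx": 0, "ry": 0, "rz": 0, "x": -0.0041, "y": -0.0107, "z": 0, "grip": 0.0386}, {"rx": 0, "ry": 0, "rz": 0, "x": -0.0083, "y": -0.0214, "z": 0, "grip": 0.0386}, {"rx": 0, "ry": 0, "rz": 0, "x": -0.0124, "y": -0.0321, "z": 0, "grip": 0.0386}, {"rx": 0, "ry": 0, "rz": 0, "x": -0.0151, "y": -0.0393, "z": 0, "grip": 0.0386}, {"rx": 0, "ry": 0, "rz": 0, "x": -0.0165, "y": -0.0428, "z": 0, "grip": 0.0386}, {"rx": 0, "ry": 0, "rz": 0, "x": -0.0165, "y": -0.0428, "z": 0, "grip": 0.0386}, {"rx": 0, "ry": 0, "rz": 0, "x": -0.0165, "y": -0.0428, "z": 0, "grip": 0.0386}, {"rx": 0, "ry": 0, "rz": 0, "x": -0.0151, "y": -0.0393, "z": 0, "grip": 0.0386}, {"rx": 0, "ry": 0, "rz": 0, "x": -0.0138, "y": -0.0357, "z": 0, "grip": 0.0386}, {"rx": 0, "ry": 0, "rz": 0, "x": -0.0096, "y": -0.025, "z": 0, "grip": 0.0386}]'

```text
time: 16.7
tcp_pos: [539.9, -94.6, 292.4]
ee_rot: [[-0.989, 0.147, -0.003], [0.147, 0.989, -0.0], [0.003, -0.001, -1.0]]
contact_force: [0.2, -0.2, -2.2]
gripper_width: 0.46
gripper_force: 27.1
```

Call:
step_arm --commands '[{"rx": 0, "ry": 0, "rz": 0, "x": -0.0069, "y": -0.0179, "z": 0, "grip": 0.0386}, {"rx": 0, "ry": 0, "rz": 0, "x": -0.0028, "y": -0.0071, "z": 0.005, "grip": 0.0386}, {"rx": 0, "ry": 0, "rz": 0, "x": 0, "y": 0, "z": 0.015, "grip": 0.0386}, {"rx": 0, "ry": 0, "rz": 0, "x": 0, "y": 0, "z": 0.02, "grip": 0.0386}, {"rx": 0, "ry": 0, "rz": 0, "x": 0, "y": 0, "z": 0.02, "grip": 0.0386}, {"rx": 0, "ry": 0, "rz": 0, "x": 0, "y": 0, "z": 0.01, "grip": 0.0386}]'

```text
time: 17.3
tcp_pos: [544.8, -115.6, 220.1]
ee_rot: [[-0.99, 0.142, -0.006], [0.142, 0.99, 0.003], [0.006, 0.002, -1.0]]
contact_force: [0.2, 1.0, -2.5]
gripper_width: 0.459
gripper_force: 27.1
```

```bash
python3 plan.py 547,-117,127.6 81.8
```

```text
t 17.3 tcp [ 544.8 -115.6  220.1] psi 81.8 F [ 0.2  1.  -2.5] M [0.02  0.006 0.008] w 39.2 gf 27.121386229991913 tq6 0.001
tool shift mm (before turn): x -2.4 y -1.1 z 92.5; rz units 0.01
```

Call:
step_arm --commands '[{"rx": 0, "ry": 0, "rz": 0, "x": -0.001, "y": 0, "z": 0.016, "grip": 0.0386}, {"rx": 0, "ry": 0, "rz": 0, "x": 0, "y": 0, "z": 0.022, "grip": 0.0386}, {"rx": 0, "ry": 0, "rz": 0, "x": 0, "y": 0, "z": 0.022, "grip": 0.0386}, {"rx": 0, "ry": 0, "rz": 0, "x": 0, "y": 0, "z": 0.014, "grip": 0.0386}, {"rx": 0, "ry": 0, "rz": 0, "x": 0, "y": 0, "z": 0.006, "grip": 0.0386}, {"rx": 0, "ry": 0, "rz": 0, "x": 0, "y": 0, "z": 0.002, "grip": 0.0386}, {"rx": 0, "ry": 0, "rz": 0, "x": 0, "y": 0, "z": 0, "grip": 0.0386}]'

```text
time: 18.0
tcp_pos: [548.0, -117.4, 142.8]
ee_rot: [[-0.99, 0.143, 0.001], [0.143, 0.99, -0.0], [-0.001, -0.0, -1.0]]
contact_force: [0.7, -0.6, -2.8]
gripper_width: 0.461
gripper_force: 27.1
```

Contact should come at a TCP height of about 127.6.

Call:
step_arm --commands '[{"rx": 0, "ry": 0, "rz": 0, "x": 0, "y": 0, "z": 0.006, "grip": 0.0386}, {"rx": 0, "ry": 0, "rz": 0, "x": 0, "y": 0, "z": 0.005, "grip": 0.0386}, {"rx": 0, "ry": 0, "rz": 0, "x": 0, "y": 0, "z": 0.002, "grip": 0.0386}, {"rx": 0, "ry": 0, "rz": 0, "x": 0, "y": 0, "z": 0.0012, "grip": 0.0386}, {"rx": 0, "ry": 0, "rz": 0, "x": 0, "y": 0, "z": 0.0006, "grip": 0.0386}]'

```text
time: 18.5
tcp_pos: [547.7, -117.5, 127.6]
ee_rot: [[-0.99, 0.143, 0.0], [0.143, 0.99, 0.0], [-0.0, 0.0, -1.0]]
contact_force: [-0.7, -0.4, 0.3]
gripper_width: 0.458
gripper_force: 27.3
```

The load has gone off the wrist, so A stands on the tray floor. Releasing.

Call:
step_arm --commands '[{"rx": 0, "ry": 0, "rz": 0, "x": 0, "y": 0, "z": 0, "grip": 0.0395}, {"rx": 0, "ry": 0, "rz": 0, "x": 0, "y": 0, "z": 0, "grip": 0.043}, {"rx": 0, "ry": 0, "rz": 0, "x": 0, "y": 0, "z": 0, "grip": 0.052}, {"rx": 0, "ry": 0, "rz": 0, "x": 0, "y": 0, "z": -0.008, "grip": 0.056}, {"rx": 0, "ry": 0, "rz": 0, "x": 0, "y": 0, "z": -0.025, "grip": 0.056}, {"rx": 0, "ry": 0, "rz": 0, "x": 0, "y": 0, "z": -0.035, "grip": 0.056}, {"rx": 0, "ry": 0, "rz": 0, "x": 0, "y": 0, "z": -0.035, "grip": 0.056}, {"rx": 0, "ry": 0, "rz": 0, "x": 0.025, "y": 0, "z": -0.015, "grip": 0.056}, {"rx": 0, "ry": 0, "rz": 0, "x": 0.04, "y": 0, "z": -0.005, "grip": 0.056}, {"rx": 0, "ry": 0, "rz": 0, "x": 0.045, "y": 0, "z": 0, "grip": 0.056}]'

```text
time: 19.5
tcp_pos: [438.7, -101.9, 252.7]
ee_rot: [[-0.99, 0.143, 0.004], [0.143, 0.99, -0.001], [-0.004, -0.001, -1.0]]
contact_force: [-0.9, -0.6, 1.9]
gripper_width: 0.662
gripper_force: 0.0
```

Call:
step_arm --commands '[{"rx": 0, "ry": 0, "rz": 0, "x": 0.045, "y": 0, "z": 0, "grip": 0.056}, {"rx": 0, "ry": 0, "rz": 0, "x": 0.045, "y": 0, "z": 0, "grip": 0.056}, {"rx": 0, "ry": 0, "rz": 0, "x": 0.03, "y": 0, "z": 0, "grip": 0.056}, {"rx": 0, "ry": 0, "rz": 0, "x": 0.01, "y": 0, "z": 0, "grip": 0.056}, {"rx": 0, "ry": 0, "rz": 0, "x": 0, "y": 0, "z": 0, "grip": 0.056}, {"rx": 0, "ry": 0, "rz": 0, "x": 0, "y": 0, "z": 0, "grip": 0.056}]'

```text
time: 20.1
tcp_pos: [310.9, -83.4, 250.9]
ee_rot: [[-0.99, 0.143, 0.002], [0.143, 0.99, -0.0], [-0.002, -0.0, -1.0]]
contact_force: [0.8, -0.4, 0.0]
gripper_width: 0.657
gripper_force: 0.0
```

Run:
```python
from m import *
shot('top','t4')
for o in caps('t4')[0]: print(np.round(np.hstack(o),1))
print(env.state()['contact_force'],env.state()['qvel'])
```

```text
[ 378.3  217.8  285.   546.  -115.    18.9  146.6   50.    19.6]
[222.6 222.3 294.  534.2 163.3  19.3 147.9  48.   -4.9]
[270.2 229.5 232.  524.9  79.4  17.7 105.9  40.   -2.4]
[ 372.6  261.   248.   467.4 -112.6   18.4  104.3   52.    28. ]
[216.5 268.8 287.  451.6 171.6  18.7 147.8  53.    5.6]
[-0.47788994 -0.48749369  0.22164763] [ 0.16348073  0.9930582  -0.0510437  -0.0444378   0.20449762 -0.08254307]
```

View pics/t4.png

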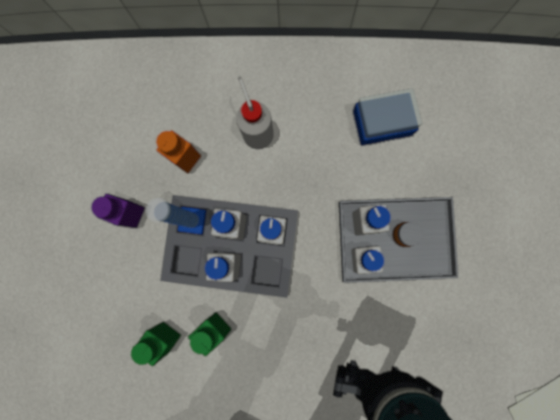

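Run:
```python
from m import *
for n in('top0','t3','t4'):
    L,im,d,P=caps(n); hsv=cv2.cvtColor(im,cv2.COLOR_RGB2HSV)
    for o in L:
        cx,cy,zt=o[2],o[3],o[5]
        rr=np.hypot(P[...,0]-cx,P[...,1]-cy)
        w=np.clip(im[...,0].astype(float)-im[...,0][(rr<15)&(abs(P[...,2]-zt)<8)].min()-25,0,None)
        m=(rr<16.5)&(abs(P[...,2]-zt)<8)&(w>0)
        q=P[m][:,:2]; ww=w[m]; c=np.average(q,axis=0,weights=ww); C=np.cov((q-c).T,aweights=ww)
        e,V=np.linalg.eigh(C); v=V[:,1]*np.sign(V[0,1]); a=np.degrees(np.arctan2(*v[::-1])); 
        print(n,o[0].round(),'cap',round(cx),round(cy),'pca',a.round(1),'aspect',np.sqrt(e[1]/e[0]).round(1),len(q))
a=cv2.imread('pics/t4.png'); cv2.imwrite('pics/t4c.png',cv2.resize(a[195:285,340:430],(600,600),interpolation=cv2.INTER_CUBIC))
```

```text
top0 [223. 222.] cap 534 163 pca -11.4 aspect 2.2 45
top0 [270. 229.] cap 525 79 pca -5.2 aspect 2.4 37
top0 [170. 262.] cap 462 254 pca -10.8 aspect 2.7 52
top0 [216. 269.] cap 451 172 pca -5.2 aspect 2.4 44
top0 [265. 273.] cap 443 88 pca -7.2 aspect 2.7 42
t3 [222. 222.] cap 535 163 pca -11.1 aspect 2.1 59
t3 [270. 229.] cap 525 80 pca -5.1 aspect 2.4 38
t3 [373. 261.] cap 467 -113 pca 35.6 aspect 2.2 46
t3 [216. 269.] cap 452 172 pca -0.9 aspect 2.5 46
t4 [378. 218.] cap 546 -115 pca 27.6 aspect 2.3 47
t4 [223. 222.] cap 534 163 pca -10.6 aspect 2.2 44
t4 [270. 229.] cap 525 79 pca -4.6 aspect 2.4 37
t4 [373. 261.] cap 467 -113 pca 34.7 aspect 2.2 44
t4 [216. 269.] cap 452 172 pca -1.5 aspect 2.4 52
```

View pics/t4c.png

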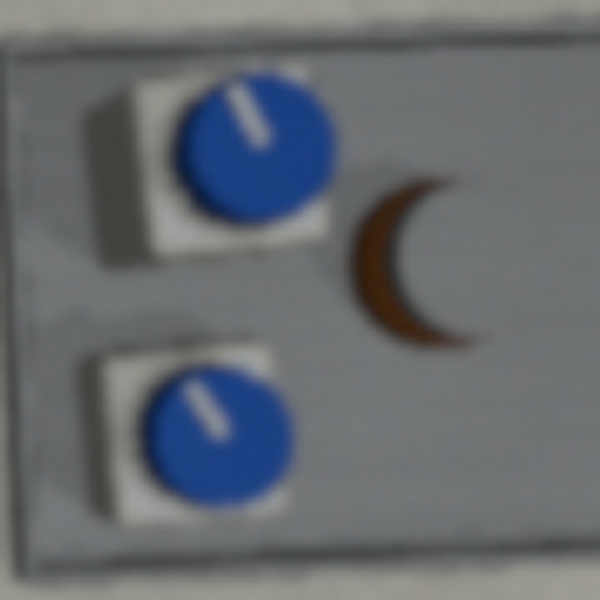

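Both bottles stand upright in the tray, A at about (245,150) in the crop and C at about (215,435), clear of each other and of the jar. Allowing for how I turned them in carrying, both caps are still about 30° round. B, D and E stand in the rack, and the bystanders have not moved.

```bash
python3 -c "
from station import env
print(env.sign_off())"
```

```text
the job is handed in; nothing more can be done
None
```

I handed the job in: the two bottles with loose caps now stand upright in the rework tray, caps left turned about 30°, and the other three are still in the rack; of those three I only twist-tested one (tight), as both loose bottles had been found by then.

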